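Check three washed syringes and reject the one that sticks

ROBOT

A 6-joint arm with a two-finger parallel gripper is mounted at the origin on a cart in front of the work surface, level with it; the furniture and walls round the work are solid. World frame = base frame: x ahead of the robot, y to its left, z up, the work surface at z = 0. Lengths are in m, angles in rad, forces in N, time in s.
With the tool pointing down it reaches from about 0.3 to 0.775 m from the base axis. Payload 14.6 kg.
Tool frame: the origin (TCP) lies on the centre line of the jaws, within the pads' length; the fingertips stand 14 mm ahead of it and the grasp point (between the pads) lies 5 mm behind it; x points along the fingers, y is the direction in which the jaws open and shut, and the axes are right-handed (so a half turn about x gives the same grasp; the last joint's range is limited). The gripper opens to 94 mm and grips with 3 to 60 N. Pads are 16 mm wide; open, the fingers measure 119 mm over their backs; the gripper's body (75 mm by 177 mm) begins 78 mm behind the grasp point.
Start: joints at [1.262, 0.3, 1.521, -0, 1.321, -0.067], TCP at [0.132, 0.534, 0.219] pointing down, gripper open.
Joint ranges: [-3.03, 3.03], [-0.79, 2.21], [0.23, 2.52], [-1.04, 4.18], [0, 3.07], [-2.55, 2.55]. Speed limits (rad/s): [2.22, 2.22, 2.57, 3.14, 3.14, 3.14].

INTERFACE

Orientations are given as [roll, pitch, yaw] about the fixed x, y, z axes, in that order (R = Rz(yaw) Ry(pitch) Rx(roll)).
In Python, from station import * gives the robot as it stands. The module is installed in compiled form; this text tells all that it offers.
- The arm moves only by the shell command python3 -m handwheel 'ROWS' [FORCE]. ROWS is JSON, a list of rows, each a list of 3 entries, a list of its own where there are three numbers: the shift along the tool's x, y, z in mm, then the turn about the tool's x in rad, then the gripper command: -1 is fully open, 1 is shut, values between are in proportion. In form: [[[dx, dy, dz], spin, gripper], ...]. A call has exactly 5 rows; each row is the pose to reach, as a shift and turn from the pose measured when the call began, along the tool's axes at that moment; what a row does not reach only later rows make up. A row lasts 1/10 s, in which the tool goes at most 50 mm and 8.59 degrees, less where a joint would pass 70% of its speed; a pose out of reach is approached as far as the arm can. A call with a gripper value outside its range is refused whole. The fingers move at their own pace and stop on an object; FORCE is the grip in N (left out, the last holds). Time passes only in rows, so rows that repeat a pose let the fingers close, or fill a call up. It gives the time, the measured TCP pose, the force and the opening at its end, in the units of the state.
- get_obs(): the state, without advancing time (a new reading comes with each control period).
- camera(name): name is "scene" or "top" or "wrist"; returns (picture, depth): 384x512x3 uint8, blue, green, red; 384x512 float32, m along the optical axis (not along the pixel's ray), 0 where there is no reading.
- camera_info(name): a dict with "fx", "fy", "cx", "cy" (pixels), "k1" (the pictures are not rectified: a ray, as slopes to the right and down, at radius r is drawn at 1 + k1 r^2 times it, then the intrinsics apply), "extrinsics" (4x4, takes a point from camera to world coordinates). Camera axes: x right, y down, z forward; pixel columns grow to the right and rows downward; lengths in m; the calibration is good to about 2 mm. A picture is of the moment at which its call begins: read the wrist's pose just before it. camera_info takes no time and is no camera call; for the wrist camera it gives the pose at the moment of the call.
- hand_in(): hands the job in, once; it reports no verdict.
The state is a dict: "time_s": time; "qpos": joint angles; "joint_vel": joint speeds; "tau": joint torques, N m; "ee_pos": TCP position; "eef_rot": TCP orientation; "force": force on the tool from outside, world axes, zero at the start; "moment": the same for the moment, N m; "grip_width": finger opening in m.
Only numpy, scipy, OpenCV 4.12 (cv2) and the standard library are available. Lean on these libraries where they do the work, as an engineer would, in place of code of your own. Each camera call takes 0.05 s, during which the arm holds its last target. There are 200 camera calls.

TASK

The three large syringes leaning in the sloped rack have come back from washing. Push every plunger in through its stroke until it is fully home; if one sticks part-way, leave its plunger at that, take the syringe out of the rack and lay it flat in the empty steel tray. The good syringes stay in their slots with their plungers fully home, and the wash bottle and the two reagent bottles stay standing where they are.

Things in the scene. Friction and masses are not known exactly. Their poses are not given: they have to be found in the camera images.
- rack: Fixed sloped rack: two notched aluminium rails 254 mm long on steel rod frames, 150 mm deep, 135 mm high. Origin on the desk under its middle, z up, y along the rails. Slots at y = -80, 0, 80 mm, 33 mm wide, open upwards. A syringe leans in it 30 degrees from vertical, thumb disc up and to -x (the robot's side), flange on the upper rail, 80 mm of barrel bare between the rails; it lifts straight up.
- syringe_1_mid (a point): Middle of a syringe's barrel between the rails, on its axis, 84 mm above the desk: grip here. Clear barrel 29 mm across, 110 mm long: 48 mm up from here to the finger flange (52 mm wide along y, 34 across, 3.5 thick), 62 mm down to the shoulder, then a 12 mm tip. Mass 0.1 to 0.18 kg. z runs along the barrel from tip to plunger, y along the rails, x across it, to the slots' open side.
- syringe_2_mid (a point): The same point of the second syringe. All three look alike; any of them may stand in any slot.
- syringe_3_mid (a point): The same point of the third syringe.
- syringe_1_thumb (a point): Centre of the outer face of this syringe's thumb disc (33 mm across): where to push. z points outwards along the plunger; push against it. With the plunger fully out it lies 109.5 mm from the barrel centre, fully home 59.5 mm.
- syringe_2_thumb (a point): The same for the second syringe.
- syringe_3_thumb (a point): The same for the third syringe.
- syringe_1_plunger (a joint): How far this plunger is pushed in, m: 0 fully out, 0.050 fully home. It starts up to 8 mm in. A free plunger slides with about 3 N and stays where it is left; a sticking one (any of the three) slides at first, then jams dead before half its stroke: stop there, at 10 to 15 N.
- syringe_2_plunger (a joint): The same for the second syringe.
- syringe_3_plunger (a joint): The same for the third syringe.
- tray: Empty shallow steel tray, fixed on the desk to the right: 240 mm long (x) by 170 mm (y), walls 24 mm high with a rolled 6 mm rim, floor 2.5 mm thick. Origin under its centre on the desk, z up, x along its length.
- wash_bottle: White squeeze bottle with a bent spout, 184 mm tall, standing to the left of the rack. Bystander; origin under its base, z up.
- large_bottle: Reagent bottle 50 mm in diameter, 115 mm tall, standing behind the rack on the right. Bystander; origin under its base, z up.
- small_bottle: Reagent bottle 40 mm in diameter, 85 mm tall, standing in front, between rack and tray. Bystander; origin under its base, z up.

How it is judged:
At the end, for the whole second after the job is handed in: The plungers of the two free syringes are within 4 mm of home and these syringes are within 12 mm of where they stood in their slots; the sticking syringe, its plunger pushed in at least 16 mm (to about where it jams), lies at rest inside the tray, flat to within 10 degrees (((value of joint each of syringe_2_plunger, syringe_3_plunger above 0.046 m and distance of each of syringe_2_mid, syringe_3_mid from where it was at the start of the episode below 0.012 m and value of joint syringe_1_plunger above 0.016 m and x of syringe_1_mid in the frame of tray between -0.1 and 0.1 m and y of syringe_1_mid in the frame of tray between -0.075 and 0.075 m and height (world z) of syringe_1_mid below 0.035 m and angle between syringe_1_mid's own z axis and vertical between 1.4 and 1.75 rad and linear speed of syringe_1 below 0.02 m/s) or (value of joint each of syringe_1_plunger, syringe_3_plunger above 0.046 m and distance of each of syringe_1_mid, syringe_3_mid from where it was at the start of the episode below 0.012 m and value of joint syringe_2_plunger above 0.016 m and x of syringe_2_mid in the frame of tray between -0.1 and 0.1 m and y of syringe_2_mid in the frame of tray between -0.075 and 0.075 m and height (world z) of syringe_2_mid below 0.035 m and angle between syringe_2_mid's own z axis and vertical between 1.4 and 1.75 rad and linear speed of syringe_2 below 0.02 m/s) or (value of joint each of syringe_1_plunger, syringe_2_plunger above 0.046 m and distance of each of syringe_1_mid, syringe_2_mid from where it was at the start of the episode below 0.012 m and value of joint syringe_3_plunger above 0.016 m and x of syringe_3_mid in the frame of tray between -0.1 and 0.1 m and y of syringe_3_mid in the frame of tray between -0.075 and 0.075 m and height (world z) of syringe_3_mid below 0.035 m and angle between syringe_3_mid's own z axis and vertical between 1.4 and 1.75 rad and linear speed of syringe_3 below 0.02 m/s))); the robot touches nothing.
It fails at once if the wash bottle or a reagent bottle is knocked over or shifted by more than 40 mm (distance of any of wash_bottle, large_bottle, small_bottle from where it was at the start of the episode above 0.04 m or angle between any of wash_bottle, large_bottle, small_bottle's own z axis and vertical above 0.5 rad).
It also fails if it takes over 62 s, if anything falls off the work surface, if the arm or the gripper's body presses on something with over 40 N, if the wrist force passes 120 N, or if a joint passes its speed limit or range.

## Working session

There is one attempt and no reset: what is moved stays moved. The work goes in short steps, Python scripts to look and compute and a shell command to move; the robot and the scene stay as the last step left them, time stands still between calls to the robot, and variables do not carry over. Pictures are saved under pics/ and viewed, about 8 in all and at most 12, crops included, and the job is handed in when it is done.

```bash
mkdir -p pics; cat > h.py <<'E'
from station import *
import numpy as np, cv2
from scipy.spatial.transform import Rotation as R
def snap(n,f=None):
    ci=camera_info(n); p,d=camera(n)
    if f: cv2.imwrite('pics/'+f,p)
    np.savez('last_'+n+'.npz',p=p,d=d,E=ci['extrinsics'],K=[ci['fx'],ci['fy'],ci['cx'],ci['cy'],ci['k1']])
    return p,d,ci
def load(n): return np.load('last_'+n+'.npz')
def slopes(z,u,v):
    fx,fy,cx,cy,k=z['K']; a=(np.asarray(u,float)-cx)/fx; b=(np.asarray(v,float)-cy)/fy
    x,y=a.copy(),b.copy()
    for _ in range(15):
        s=1+k*(x*x+y*y); x=a/s; y=b/s
    return x,y
def cloud(z):
    v,u=np.mgrid[:384,:512]; x,y=slopes(z,u,v); d=z['d']
    P=np.stack([x*d,y*d,d],-1); E=z['E']; return P@E[:3,:3].T+E[:3,3]
E
python3 - <<'E'
from h import *
o=get_obs(); print(o)
a=snap('scene')[0]; b=snap('top')[0]
cv2.imwrite('pics/a.png',cv2.resize(np.vstack([a,b]),(800,1200))[:600]); 
cv2.imwrite('pics/scene.png',cv2.resize(a,(800,600)));cv2.imwrite('pics/top.png',cv2.resize(b,(800,600)))
for n in('scene','top','wrist'):
    print(n,camera_info(n))
E
```

```text
{'time_s': 0.0, 'qpos': array([ 1.26236157e+00,  3.00455896e-01,  1.52156581e+00, -2.19024652e-06,
        1.32068960e+00, -6.66141194e-02]), 'joint_vel': array([-0.00096461, -0.00024109, -0.00263656, -0.00039797,  0.00121097,
        0.00108905]), 'tau': array([ 2.04812983e-03, -5.31811059e+01, -3.52730048e+01,  7.09532993e-02,
        2.44644616e-02, -1.25809993e-04]), 'ee_pos': array([0.13164736, 0.53376691, 0.21890112]), 'eef_rot': array([-1.63551397,  1.56967768, -1.87733407]), 'force': array([0.20517164, 0.61553906, 0.3749351 ]), 'moment': array([ 0.04942134, -0.00486375, -0.00635384]), 'grip_width': 0.09403515621240796}
scene {'fx': 404.66580152911513, 'fy': 404.66580152911513, 'cx': 254.4753236206217, 'cy': 194.4286126597992, 'k1': -0.021492522362547242, 'extrinsics': array([[ 0.83866488, -0.32441889,  0.43748554,  0.01893771],
       [-0.54425144, -0.46854821,  0.69588285, -0.84499579],
       [-0.02077447, -0.82171465, -0.56952038,  0.85690316],
       [ 0.        ,  0.        ,  0.        ,  1.        ]])}
top {'fx': 359.37656178289075, 'fy': 359.37656178289075, 'cx': 254.09776561348716, 'cy': 192.12944571257074, 'k1': -0.05063127468138482, 'extrinsics': array([[ 2.78932405e-02, -9.92524898e-01,  1.18812013e-01,
         4.36251151e-01],
       [-9.99610794e-01, -2.77523473e-02,  2.84052577e-03,
         6.68458804e-02],
       [ 4.78019682e-04, -1.18845002e-01, -9.92912704e-01,
         1.27969048e+00],
       [ 0.00000000e+00,  0.00000000e+00,  0.00000000e+00,
         1.00000000e+00]])}
wrist {'fx': 269.7490187489114, 'fy': 269.7490187489114, 'cx': 256.6419513907414, 'cy': 195.22088151353924, 'k1': 0.010804841540032329, 'extrinsics': array([[ 0.23857862,  0.93756566,  0.25308274,  0.05819922],
       [ 0.97112186, -0.22990315, -0.06377206,  0.55258856],
       [-0.00160597,  0.26098883, -0.96534048,  0.38358857],
       [ 0.        ,  0.        ,  0.        ,  1.        ]])}
```

View pics/scene.png

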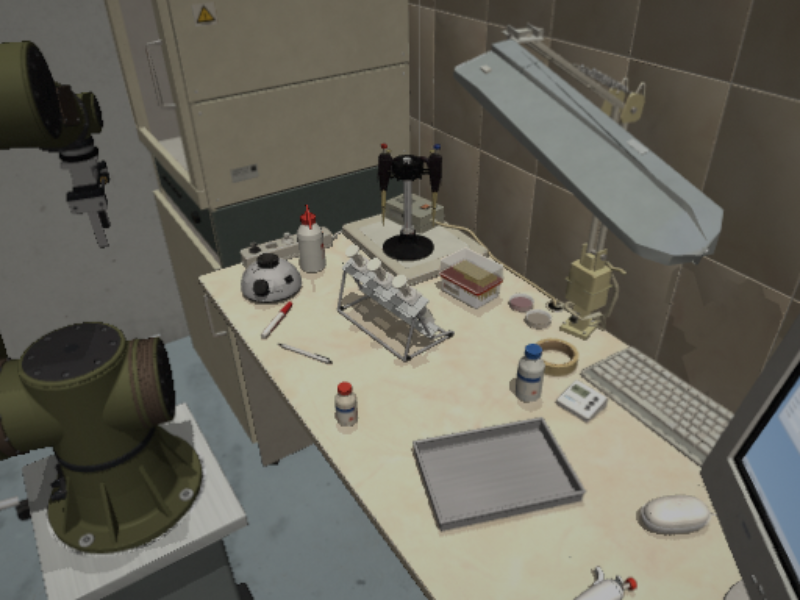

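View pics/top.png

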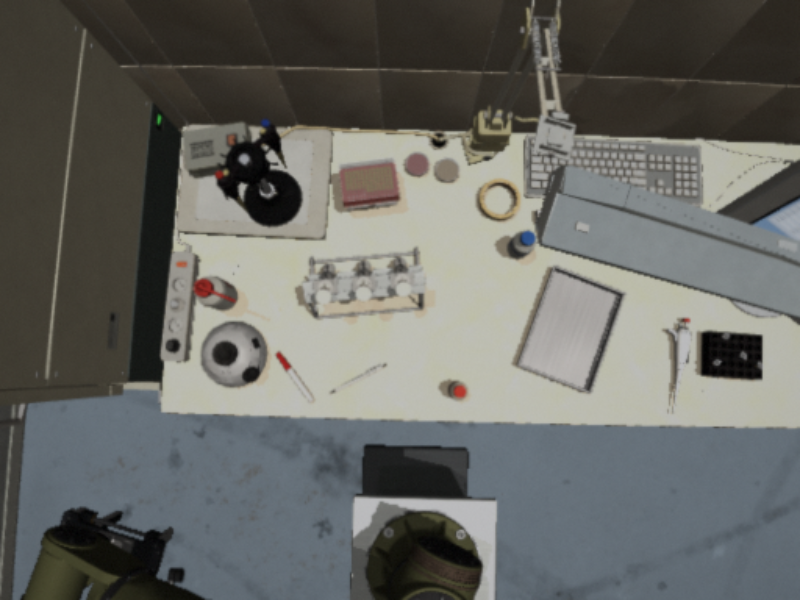

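The scene view shows the rack at about (395,300), the wash bottle at (310,240), the small red-capped bottle at (345,405), the large blue-capped bottle at (530,375) and the tray at (500,470). In the top view, up is +x and left is +y. It shows the three white thumb discs at about (323,293), (363,292) and (403,288), and the tray at (570,330) with the lamp over its upper right.

```bash
python3 - <<'E'
from h import *
z=load('top'); P=cloud(z); p=z['p']
def reg(x0,x1,y0,y1): # in 800x600 px
    s=.64; m=np.zeros((384,512),bool); m[int(y0*s):int(y1*s),int(x0*s):int(x1*s)]=1; return m
m=reg(298,432,240,325)&(P[...,2]>.12)&(P[...,2]<.25)
n,l,st,c=cv2.connectedComponentsWithStats(m.astype(np.uint8))
for i in range(1,n):
    if st[i,4]>15:
        q=P[l==i]; print('comp',st[i],q.mean(0).round(4),q.min(0).round(3),q.max(0).round(3))
# white pixels
hsv=cv2.cvtColor(p,cv2.COLOR_BGR2HSV)
for nm,r in dict(tray=(505,630,258,395),lamp=(540,800,160,320),large=(505,542,225,262),small=(440,475,375,405),wash=(190,245,270,315)).items():
    q=P[reg(*r)]; zz=q[:,2]
    if nm=='tray':
        k=q[(zz>.012)&(zz<.04)]; b=cv2.minAreaRect((k[:,:2]*1000).astype(np.float32)); print('tray',b, len(k))
        k=q[(zz>.012)&(zz<.04)]; 
    else:
        k=q[zz>.04]; print(nm,k.min(0).round(3),k.max(0).round(3),np.median(k,0).round(3))
# rack rods: footprint
m=reg(295,435,240,325)&(P[...,2]>.03)
b=cv2.minAreaRect((P[m][:,:2]*1000).astype(np.float32)); print('rack',b)
cv2.imwrite('pics/rack.png',cv2.resize(np.hstack([p[150:212,185:285], load('scene')['p'][150:235,210:300][:62] if 0 else cv2.resize(load('scene')['p'][155:235,210:300],(100,62))]),None,fx=4,fy=6,interpolation=2)[:600])
s=load('scene'); Ps=cloud(s)
cv2.imwrite('pics/rackT.png',cv2.resize(p[150:212,185:285],None,fx=8,fy=8,interpolation=2))
np.save('Ps.npy',Ps)
E
```

```text
comp [194 174  78  21 839] [0.602  0.1387 0.1428] [0.559 0.016 0.12 ] [0.635 0.267 0.187]
tray ((546.275634765625, -287.1640625), (255.60110473632812, 245.7222900390625), 71.06399536132812) 492
lamp [ 0.436 -0.778  0.111] [0.806 0.067 1.28 ] [ 0.607 -0.288  0.607]
large [ 0.436 -0.228  0.041] [0.74  0.067 1.28 ] [ 0.707 -0.193  0.092]
small [ 0.373 -0.086  0.044] [0.436 0.067 1.28 ] [ 0.391 -0.065  0.065]
wash [0.436 0.067 0.04 ] [0.643 0.54  1.28 ] [0.581 0.458 0.115]
rack ((601.1176147460938, 129.68348693847656), (277.5723571777344, 217.87982177734375), 58.994041442871094)
```

View pics/rackT.png

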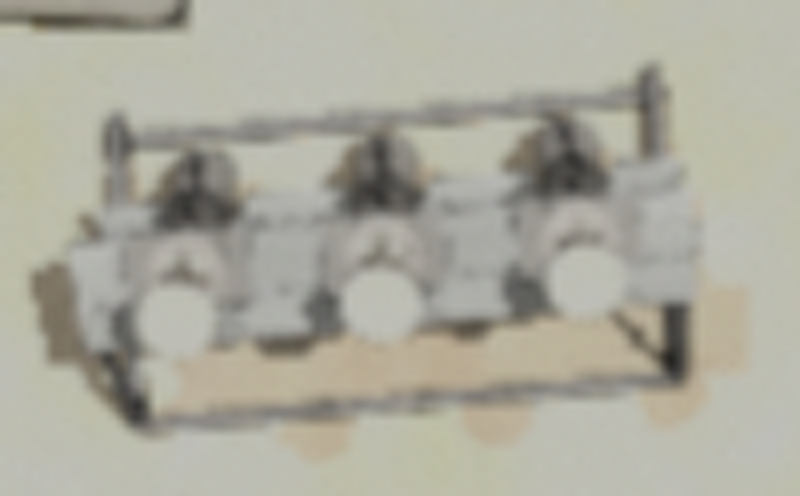

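The crop shows the three discs at about (178,318), (382,303) and (585,282), with the rails tilted slightly in the picture.

```bash
python3 - <<'E'
from h import *
z=load('top'); P=cloud(z); p=z['p']; ok=z['d']>0
pts=[]
for u,v in((178,318),(382,303),(585,282)):
    U,V=u/8+185,v/8+150
    vv,uu=np.mgrid[:384,:512]; m=(np.hypot(uu-U+.5,vv-V+.5)<7)&ok&(p.min(2)>205)
    # refined
    q=P[m]; uc,vc=uu[m].mean(),vv[m].mean(); 
    print(m.sum(),uc.round(2),vc.round(2),np.median(q,0).round(4),q[:,2].min().round(3),q[:,2].max().round(3)); pts.append(np.median(q,0))
pts=np.array(pts); d=pts[0]-pts[2]; print('axis yaw',np.degrees(np.arctan2(d[1],d[0]))-90, np.linalg.norm(d[:2]))
# rods: front foot rod and rear rod on desk via plane z~0.004
def ray(u,v,h):
    x,y=slopes(z,u,v); E=z['E']; r=E[:3,:3]@np.array([x,y,1.]); o=E[:3,3]; return o+r*(h-o[2])/r[2]
for (u,v) in((150,425),(680,378),(118,135),(650,85)): print(ray(u/8+184.5,v/8+149.5,.006).round(4))
def reg(x0,x1,y0,y1):
    s=.64; m=np.zeros((384,512),bool); m[int(y0*s):int(y1*s),int(x0*s):int(x1*s)]=1; return m&ok
m=reg(505,635,255,400); q=P[m]; k=q[(q[:,2]>.015)&(q[:,2]<.035)]; print('tray',cv2.minAreaRect((k[:,:2]*1000).astype(np.float32)),len(k))
for nm,r in dict(lamp=(540,800,160,320),large=(505,542,225,262),small=(440,475,375,405),wash=(190,245,270,315)).items():
    q=P[reg(*r)]; k=q[q[:,2]>.05]; print(nm,k.min(0).round(3),k.max(0).round(3),np.median(k,0).round(3))
q=P[ok]; k=q[(q[:,2]>.35)&(q[:,2]<1)&(q[:,0]<.8)&(q[:,0]>.45)&(q[:,1]<0)]; print('lamp',k.min(0),k.max(0))
for x in(.5,.55,.6,.65,.7):
    j=k[abs(k[:,0]-x)<.02]; print(x,(j[:,1].max(),j[:,2].min()) if len(j) else None)
o=get_obs(); print(R.from_euler('xyz',o['eef_rot']).as_matrix().round(3))
E
```

```text
<stdin>:8: RuntimeWarning: Mean of empty slice.
  ret = ret.dtype.type(ret / rcount)
  return _methods._mean(a, axis=axis, dtype=dtype,
  ret = um.true_divide(
Traceback (most recent call last):
ValueError: zero-size array to reduction operation minimum which has no identity
```

```bash
python3 - <<'E'
from h import *
z=load('top'); P=cloud(z); p=z['p']; ok=z['d']>0
def ray(u,v,h):
    x,y=slopes(z,u,v); E=z['E']; r=E[:3,:3]@np.array([x,y,1.]); o=E[:3,3]; return o+r*(h-o[2])/r[2]
pts=[]; vv,uu=np.mgrid[:384,:512]
for u,v in((178,318),(382,303),(585,282)):
    U,V=u/8+184.5,v/8+149.5; g=p.min(2)
    near=np.hypot(uu-U,vv-V)<7; m=near&(g>g[near].max()-22)
    q=P[m&ok]; uc,vc=uu[m].mean(),vv[m].mean(); h=np.median(P[(np.hypot(uu-U,vv-V)<3)&ok][:,2])
    c=ray(uc,vc,h); print(m.sum(),g[near].max(),(U,V),uc.round(2),vc.round(2),'h',h.round(4),c.round(4)); pts.append(c)
pts=np.array(pts); d=pts[0]-pts[2]; print('axis yaw',np.degrees(np.arctan2(d[1],d[0]))-90, np.linalg.norm(d[:2]))
for (u,v) in((150,425),(680,378),(118,135),(650,85)): print(ray(u/8+184.5,v/8+149.5,.006).round(4))
def reg(x0,x1,y0,y1):
    s=.64; m=np.zeros((384,512),bool); m[int(y0*s):int(y1*s),int(x0*s):int(x1*s)]=1; return m&ok
m=reg(505,635,255,400); q=P[m]; k=q[(q[:,2]>.015)&(q[:,2]<.035)]; print('tray',cv2.minAreaRect((k[:,:2]*1000).astype(np.float32)),len(k))
for nm,r in dict(large=(505,542,225,262),small=(440,475,375,405),wash=(190,245,270,315)).items():
    q=P[reg(*r)]; k=q[q[:,2]>.05]; print(nm,k.min(0).round(3),k.max(0).round(3),np.median(k,0).round(3))
q=P[ok]; k=q[(q[:,2]>.35)&(q[:,2]<1)&(q[:,0]<.8)&(q[:,0]>.45)&(q[:,1]<0)]
for x in(.5,.55,.6,.65,.7):
    j=k[abs(k[:,0]-x)<.02]; print(x,(j[:,1].max(),j[:,2].min()) if len(j) else None)
o=get_obs(); print(R.from_euler('xyz',o['eef_rot']).as_matrix().round(3))
E
```

```text
78 182 (206.75, 189.25) 206.6 190.12 h 0.1737 [0.5708 0.2176 0.1737]
75 182 (232.25, 187.375) 232.35 187.67 h 0.1758 [0.5804 0.1378 0.1758]
75 184 (257.625, 184.75) 258.33 184.69 h 0.1709 [0.5926 0.0575 0.1709]
axis yaw 7.771499330796928 0.16156495593801
[0.546  0.2504 0.006 ]
[0.5736 0.0151 0.006 ]
[0.6766 0.2708 0.006 ]
[0.7061 0.0317 0.006 ]
tray ((549.0237426757812, -279.15374755859375), (272.538330078125, 245.7222900390625), 71.06399536132812) 469
large [ 0.589 -0.228  0.05 ] [ 0.74  -0.099  0.617] [ 0.707 -0.193  0.092]
small [ 0.373 -0.086  0.051] [ 0.407 -0.049  0.088] [ 0.391 -0.066  0.065]
wash [0.554 0.4   0.05 ] [0.619 0.502 0.183] [0.579 0.456 0.119]
0.5 (np.float64(-0.45100122187109004), np.float64(0.545685959631611))
0.55 (np.float64(-0.19037321092693946), np.float64(0.5604174590741301))
0.6 (np.float64(-0.09922696079147647), np.float64(0.585459571585911))
0.65 (np.float64(-0.10442045284041085), np.float64(0.6036788407502289))
0.7 (np.float64(-0.08486115431753183), np.float64(0.6075721269377369))
[[-0.     0.239  0.971]
 [-0.001  0.971 -0.239]
 [-1.    -0.001 -0.   ]]
```

```bash
python3 -m handwheel '[[[-2,-25,38],0,1],[[-4,-51,76],0,1],[[-6,-76,114],0,1],[[-8,-102,152],0,1],[[-9,-127,190],0,1]]' 10
python3 -m handwheel '[[[-2,-25,38],0,1],[[-4,-51,76],0,1],[[-6,-76,114],0,1],[[-8,-102,152],0,1],[[-9,-127,190],0,1]]'
python3 - <<'E'
from h import *
o=get_obs();print(o['ee_pos'],R.from_euler('xyz',o['eef_rot']).as_matrix().round(3).tolist(),o['time_s'])
M=R.from_euler('xyz',o['eef_rot']).as_matrix();print(M.T@(np.array([.50,.13,.24])-o['ee_pos'])*1000)
E
```

```text
time_s: 0.6
ee_pos: [0.2865, 0.3634, 0.2281]
eef_rot: [-1.623, 1.57, -1.865]
force: [0.1, 0.3, 0.0]
grip_width: 0.0574
time_s: 1.1
ee_pos: [0.4415, 0.1929, 0.2373]
eef_rot: [-1.555, 1.57, -1.797]
force: [0.7, 1.0, 0.4]
grip_width: 0.0177
[0.44152812 0.19294812 0.23733448] [[-0.0, 0.239, 0.971], [-0.001, 0.971, -0.239], [-1.0, -0.001, 0.0]] 1.1
[ -2.61852936 -47.13165622  71.83510156]
```

```bash
python3 -m handwheel '[[[-2,-25,38],-0.14,1],[[-3,-47,72],-0.27,1],[[-3,-47,72],-0.363,1],[[-3,-47,72],-0.363,1],[[-3,-47,72],-0.363,1]]'
python3 - <<'E'
from h import *
p,d,ci=snap('wrist')
cv2.imwrite('pics/w1.png',cv2.resize(p,(768,576)))
o=get_obs();print(o['ee_pos'],R.from_euler('xyz',o['eef_rot']).as_matrix().round(3).tolist(),o['force'],o['grip_width'])
E
```

```text
time_s: 1.6
ee_pos: [0.4999, 0.1304, 0.2401]
eef_rot: [-2.364, 1.57, -2.245]
force: [-0.4, 0.1, 0.3]
grip_width: 0.0003
[0.49976448 0.13059609 0.24027174] [[-0.001, -0.119, 0.993], [-0.001, 0.993, 0.119], [-1.0, -0.001, -0.001]] [-0.32395865  0.51511733 -0.60188847] 8.805297046000259e-05
```

View pics/w1.png

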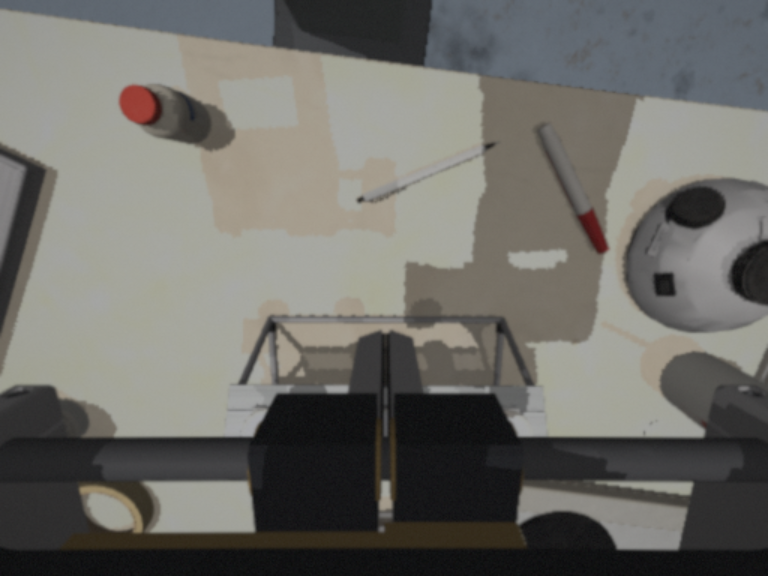

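The wrist picture has image down = +x. The gripper's own body hides the discs, and the rack rails run at rows 385-430. I'll move on past the rack and look back from there.

```bash
python3 -m handwheel '[[[0,0,50],0,1],[[0,0,100],0,1],[[0,0,130],0,1],[[0,0,130],0,1],[[0,0,130],0,1]]'
python3 - <<'E'
from h import *
p,d,ci=snap('wrist')
cv2.imwrite('pics/w2.png',cv2.resize(p,(768,576)))
o=get_obs();print(o['ee_pos'])
E
```

```text
time_s: 2.15
ee_pos: [0.6284, 0.1468, 0.2396]
eef_rot: [-2.636, 1.569, -2.517]
force: [-0.5, -0.7, -0.4]
grip_width: 0.0002
[0.62806275 0.14669046 0.24017098]
```

View pics/w2.png

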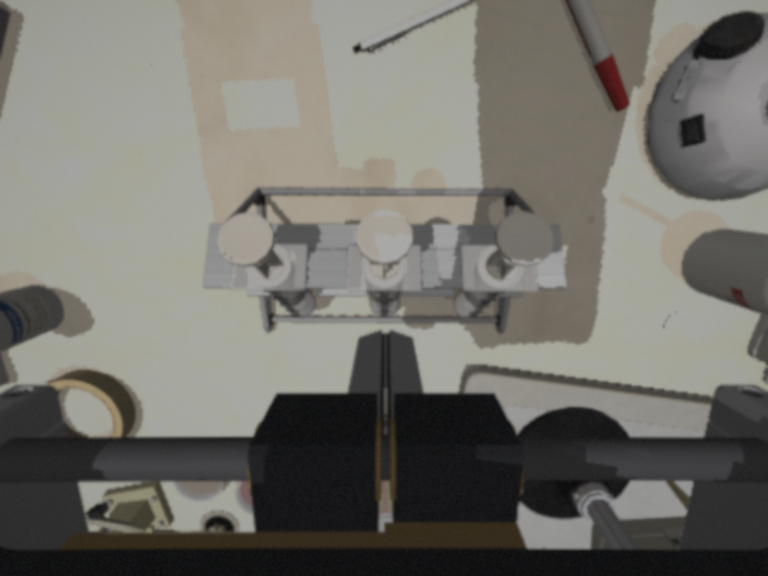

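The three discs are clear at (246,238), (384,237) and (526,237). The rack edges run level in the picture, so the tool yaw matches the rack.

```bash
python3 - <<'E'
from h import *
z=load('wrist'); P=cloud(z); ok=z['d']>0; vv,uu=np.mgrid[:384,:512]
o=get_obs(); M=R.from_euler('xyz',o['eef_rot']).as_matrix(); t=o['ee_pos']; n=np.array([0,0,1.])
yv=M[:,1].copy(); yv[2]=0; yv/=np.linalg.norm(yv); xv=np.cross(yv,[0,0,1]); print('yaw',np.degrees(np.arctan2(xv[1],xv[0])))
ax=-.5*xv+np.array([0,0,.866])
for nm,(u,v) in zip('RMLf',((246,238),(384,237),(526,237))):
    u/=1.5;v/=1.5; near=np.hypot(uu-u,vv-v)<13; q=P[near&ok]
    c=np.median(q,0); A=np.c_[q-q.mean(0)]; 
    # disc pixels: within 4mm of plane through c normal ax
    big=np.hypot(uu-u,vv-v)<26; s=(P-c)@ax; m=big&ok&(abs(s)<.005)&(np.linalg.norm(P-c,axis=-1)<.024); q=P[m]
    e=(q.min(0)+q.max(0))/2; cc=q.mean(0); nn=np.linalg.svd(q-cc)[2][2]; nn*=np.sign(nn[2])
    print(nm,m.sum(),c.round(4),cc.round(4),'n',nn.round(2),'fromTCP tool mm',(M.T@(cc-t)*1000).round(1))
# rods front/rear ends for rack frame at z=.004
E=z['E']
for u,v in((262,190),(508,190),(268,321),(503,321)):
    x,y=slopes(z,u/1.5,v/1.5); r=E[:3,:3]@np.array([x,y,1.]); print((E[:3,3]+r*(.006-E[2,3])/r[2]).round(4))
E
```

```text
yaw 6.837519863855283
R 1074 [0.5927 0.0623 0.1711] [0.5935 0.0623 0.1716] n [-0.49 -0.05  0.87] fromTCP tool mm [ 68.7 -79.7 -44.3]
M 1103 [0.5821 0.141  0.1762] [0.5818 0.1406 0.176 ] n [-0.48 -0.05  0.87] fromTCP tool mm [ 64.2  -0.4 -46.6]
L 1099 [0.5728 0.2213 0.1737] [0.5737 0.2194 0.1742] n [-0.48 -0.06  0.87] fromTCP tool mm [ 66.   78.8 -45.3]
[0.573  0.0222 0.006 ]
[0.5449 0.2549 0.006 ]
[0.7043 0.0338 0.006 ]
[0.675  0.2758 0.006 ]
```

```bash
cat > f.py <<'E'
from h import *
o=get_obs(); M=R.from_euler('xyz',o['eef_rot']).as_matrix(); print('t',o['time_s'],'pos',o['ee_pos'].round(4),'force tool',(M.T@o['force']).round(1), 'axial',round(float(M.T[0]@o['force']*.866+M.T[2]@o['force']*.5),1))
E
python3 -m handwheel '[[[0,0,-40],0,1],[[20,0,-60],0,1],[[40,0,-60],0,1],[[40,0,-60],0,1],[[40,0,-60],0,1]]'; python3 f.py
python3 -m handwheel '[[[3,0,2],0,1],[[7,0,4],0,1],[[10,0,6],0,1],[[14,0,8],0,1],[[14,0,8],0,1]]'; python3 f.py
python3 -m handwheel '[[[1,0,0.5],0,1],[[2,0,1],0,1],[[4,0,2],0,1],[[5,0,3],0,1],[[5,0,3],0,1]]'; python3 f.py
```

```text
time_s: 2.7
ee_pos: [0.5682, 0.1397, 0.2014]
eef_rot: [-1.647, 1.57, -1.528]
force: [0.8, -0.3, -0.2]
grip_width: 0.0005
t 2.7 pos [0.5682 0.1397 0.2014] force tool [ 0.2 -0.3  0.7] axial 0.6
time_s: 3.2
ee_pos: [0.5763, 0.1407, 0.1869]
eef_rot: [-2.112, 1.57, -1.993]
force: [-0.3, -0.1, -0.0]
grip_width: 0.0005
t 3.2 pos [0.5763 0.1407 0.1869] force tool [ 0.  -0.  -0.3] axial -0.1
time_s: 3.7
ee_pos: [0.5793, 0.141, 0.1816]
eef_rot: [-2.434, 1.569, -2.315]
force: [-1.4, -1.0, 0.9]
grip_width: 0.0004
t 3.7 pos [0.5793 0.141  0.1816] force tool [-0.9 -0.8 -1.5] axial -1.6
```

```bash

python3 -m handwheel '[[[2,0,1],0,1],[[4,0,2],0,1],[[5,0,3],0,1],[[7,0,4],0,1],[[7,0,4],0,1]]'; python3 f.py
python3 -m handwheel '[[[1,0,0.5],0,1],[[2,0,1],0,1],[[3,0,2],0,1],[[4,0,2.5],0,1],[[4,0,2.5],0,1]]'; python3 f.py
```

```text
time_s: 4.2
ee_pos: [0.5834, 0.1414, 0.1743]
eef_rot: [-2.467, 1.569, -2.348]
force: [-0.3, 0.6, 0.7]
grip_width: 0.0006
t 4.2 pos [0.5834 0.1414 0.1743] force tool [-0.7  0.7 -0.2] axial -0.7
time_s: 4.7
ee_pos: [0.5858, 0.1418, 0.1701]
eef_rot: [-2.557, 1.569, -2.437]
force: [-0.0, -0.0, 0.8]
grip_width: 0.0008
t 4.7 pos [0.5858 0.1418 0.1701] force tool [-0.8 -0.  -0.1] axial -0.7
```

```bash
python3 - <<'E'
from h import *
p,d,ci=snap('scene'); cv2.imwrite('pics/s2.png',cv2.resize(p[110:240,190:320],(780,580) and (780,780))[:600])
E
```

```text
(no output)
```

View pics/s2.png

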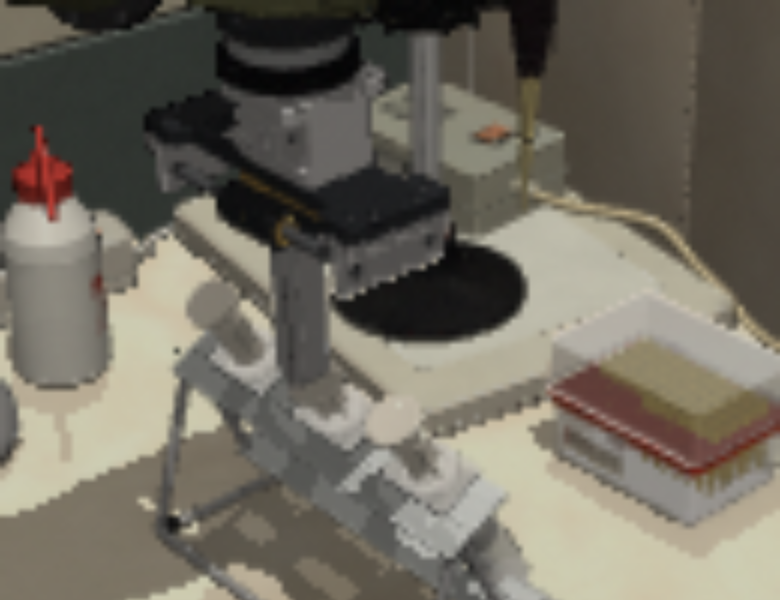

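The fingertips hide the middle disc. They are at the place where its stem has shortened, while the outer two discs at (213,300) and (395,415) still stand out.

```bash

python3 -m handwheel '[[[0.5,0,0.3],0,1],[[1,0,0.6],0,1],[[1.6,0,0.9],0,1],[[2.2,0,1.2],0,1],[[2.6,0,1.5],0,1]]'; python3 f.py
python3 -m handwheel '[[[0.5,0,0.3],0,1],[[1,0,0.6],0,1],[[1.6,0,0.9],0,1],[[2.2,0,1.2],0,1],[[2.6,0,1.5],0,1]]'; python3 f.py
```

```text
time_s: 5.25
ee_pos: [0.5873, 0.1419, 0.1675]
eef_rot: [-2.538, 1.569, -2.418]
force: [-1.5, 0.3, 1.9]
grip_width: 0.0005
t 5.25 pos [0.5873 0.1419 0.1675] force tool [-1.9  0.5 -1.4] axial -2.3
time_s: 5.75
ee_pos: [0.5889, 0.1421, 0.1649]
eef_rot: [-2.531, 1.569, -2.412]
force: [-1.1, 0.0, 3.3]
grip_width: 0.0005
t 5.75 pos [0.5889 0.1421 0.1649] force tool [-3.3  0.2 -1.1] axial -3.4
```

```bash

python3 -m handwheel '[[[0.5,0,0.3],0,1],[[1,0,0.6],0,1],[[1.6,0,0.9],0,1],[[2.2,0,1.2],0,1],[[2.6,0,1.5],0,1]]'; python3 f.py
python3 -m handwheel '[[[0.5,0,0.3],0,1],[[1,0,0.6],0,1],[[1.6,0,0.9],0,1],[[2.2,0,1.2],0,1],[[2.6,0,1.5],0,1]]'; python3 f.py
python3 -m handwheel '[[[0.5,0,0.3],0,1],[[1,0,0.6],0,1],[[1.6,0,0.9],0,1],[[2.2,0,1.2],0,1],[[2.6,0,1.5],0,1]]'; python3 f.py
```

```text
time_s: 6.25
ee_pos: [0.5904, 0.1423, 0.1622]
eef_rot: [-2.53, 1.569, -2.411]
force: [-2.1, -0.2, 0.9]
grip_width: 0.0005
t 6.25 pos [0.5904 0.1423 0.1622] force tool [-0.9  0.1 -2.1] axial -1.9
time_s: 6.75
ee_pos: [0.5919, 0.1425, 0.1596]
eef_rot: [-2.532, 1.569, -2.413]
force: [-1.0, 0.1, 3.1]
grip_width: 0.0003
t 6.75 pos [0.5919 0.1425 0.1596] force tool [-3.1  0.2 -1. ] axial -3.2
time_s: 7.25
ee_pos: [0.5934, 0.1426, 0.1569]
eef_rot: [-2.499, 1.569, -2.38]
force: [-1.9, -0.4, 2.1]
grip_width: 0.0008
t 7.25 pos [0.5934 0.1426 0.1569] force tool [-2.1 -0.2 -1.9] axial -2.8
```

```bash

python3 -m handwheel '[[[1,0,0.6],0,1],[[2,0,1.2],0,1],[[3.2,0,1.8],0,1],[[4.4,0,2.5],0,1],[[5.2,0,3],0,1]]'; python3 f.py
python3 -m handwheel '[[[0.5,0,0.3],0,1],[[1,0,0.6],0,1],[[1.6,0,0.9],0,1],[[2.2,0,1.2],0,1],[[2.6,0,1.5],0,1]]'; python3 f.py
python3 -m handwheel '[[[0.5,0,0.3],0,1],[[1,0,0.6],0,1],[[1.6,0,0.9],0,1],[[2.2,0,1.2],0,1],[[2.6,0,1.5],0,1]]'; python3 f.py
```

```text
time_s: 7.75
ee_pos: [0.5965, 0.143, 0.1516]
eef_rot: [-2.526, 1.569, -2.407]
force: [-0.4, -0.2, 3.0]
grip_width: 0.0004
t 7.75 pos [0.5965 0.143  0.1516] force tool [-3.  -0.2 -0.4] axial -2.8
time_s: 8.25
ee_pos: [0.5977, 0.1432, 0.1497]
eef_rot: [-2.603, 1.569, -2.483]
force: [-8.5, -1.3, 12.8]
grip_width: 0.0002
t 8.25 pos [0.5977 0.1432 0.1497] force tool [-12.8  -0.3  -8.6] axial -15.4
time_s: 8.75
ee_pos: [0.5984, 0.1433, 0.1492]
eef_rot: [-2.814, 1.568, -2.695]
force: [-21.8, -4.2, 27.4]
grip_width: 0.0005
t 8.75 pos [0.5984 0.1433 0.1492] force tool [-27.3  -1.6 -22.2] axial -34.8
```

The middle plunger is free and home: it has a hard stop at TCP z ≈ 0.1497. Next is the left one, using the same line shifted +80 mm along the rails.

```bash

python3 -m handwheel '[[[-30,0,-18],0,1],[[-62,0,-32],0,1],[[-62,35,-32],0,1],[[-62,80,-32],0,1],[[-62,80,-32],0,1]]'; python3 f.py
python3 -m handwheel '[[[8,0,3],0,1],[[16,0,6],0,1],[[24,0,9],0,1],[[28,0,12],0,1],[[31,0,14],0,1]]'; python3 f.py
```

```text
time_s: 9.25
ee_pos: [0.5563, 0.2228, 0.2111]
eef_rot: [-3.065, 1.568, -2.943]
force: [0.8, -0.3, -0.0]
grip_width: 0.0006
t 9.25 pos [0.5563 0.2228 0.2111] force tool [ 0.  -0.4  0.7] axial 0.4
time_s: 9.75
ee_pos: [0.5703, 0.2239, 0.1794]
eef_rot: [-3.023, 1.567, -2.901]
force: [-3.1, -1.1, 0.4]
grip_width: 0.0006
t 9.75 pos [0.5703 0.2239 0.1794] force tool [-0.4 -0.7 -3.3] axial -1.9
```

```bash

python3 -m handwheel '[[[0.5,-0.5,0.3],0,1],[[1,-1,0.6],0,1],[[1.6,-1,0.9],0,1],[[2.2,-1,1.2],0,1],[[2.6,-1,1.5],0,1]]'; python3 f.py
python3 -m handwheel '[[[0.5,0,0.3],0,1],[[1,0,0.6],0,1],[[1.6,0,0.9],0,1],[[2.2,0,1.2],0,1],[[2.6,0,1.5],0,1]]'; python3 f.py
```

```text
time_s: 10.25
ee_pos: [0.5719, 0.2231, 0.1769]
eef_rot: [-3.01, 1.567, -2.888]
force: [-1.6, 1.0, 1.3]
grip_width: 0.0004
t 10.25 pos [0.5719 0.2231 0.1769] force tool [-1.3  1.2 -1.5] axial -1.9
time_s: 10.75
ee_pos: [0.5734, 0.2233, 0.1743]
eef_rot: [-3.02, 1.567, -2.897]
force: [-1.2, 0.7, 1.6]
grip_width: 0.0005
t 10.75 pos [0.5734 0.2233 0.1743] force tool [-1.5  0.9 -1.1] axial -1.9
```

```bash

python3 -m handwheel '[[[0.5,0,0.3],0,1],[[1,0,0.6],0,1],[[1.6,0,0.9],0,1],[[2.2,0,1.2],0,1],[[2.6,0,1.5],0,1]]'; python3 f.py
```

```text
time_s: 11.25
ee_pos: [0.5749, 0.2235, 0.1716]
eef_rot: [-3.015, 1.567, -2.893]
force: [-2.5, 0.8, 1.7]
grip_width: 0.0003
t 11.25 pos [0.5749 0.2235 0.1716] force tool [-1.6  1.1 -2.4] axial -2.6
```

```bash

python3 -m handwheel '[[[0.5,0,0.3],0,1],[[1,0,0.6],0,1],[[1.6,0,0.9],0,1],[[2.2,0,1.2],0,1],[[2.6,0,1.5],0,1]]'; python3 f.py
python3 -m handwheel '[[[0.5,0,0.3],0,1],[[1,0,0.6],0,1],[[1.6,0,0.9],0,1],[[2.2,0,1.2],0,1],[[2.6,0,1.5],0,1]]'; python3 f.py
```

```text
time_s: 11.75
ee_pos: [0.5764, 0.2237, 0.169]
eef_rot: [-3.017, 1.567, -2.895]
force: [-1.8, 0.8, 1.8]
grip_width: 0.0003
t 11.75 pos [0.5764 0.2237 0.169 ] force tool [-1.8  1.  -1.7] axial -2.4
time_s: 12.25
ee_pos: [0.5779, 0.2238, 0.1663]
eef_rot: [-3.013, 1.567, -2.891]
force: [-1.8, 0.5, 1.6]
grip_width: 0.0006
t 12.25 pos [0.5779 0.2238 0.1663] force tool [-1.6  0.7 -1.8] axial -2.2
```

Left is past half stroke at about 2 N, so it is free too. I'll press it home.

```bash

python3 -m handwheel '[[[1.5,0,0.9],0,1],[[3,0,1.7],0,1],[[4.5,0,2.6],0,1],[[6,0,3.5],0,1],[[7.3,0,4.2],0,1]]'; python3 f.py
python3 -m handwheel '[[[1.5,0,0.9],0,1],[[3,0,1.7],0,1],[[4.5,0,2.6],0,1],[[6,0,3.5],0,1],[[7.3,0,4.2],0,1]]'; python3 f.py
python3 -m handwheel '[[[0.5,0,0.3],0,1],[[1,0,0.6],0,1],[[1.6,0,0.9],0,1],[[2.2,0,1.2],0,1],[[3,0,1.7],0,1]]'; python3 f.py
```

```text
time_s: 12.75
ee_pos: [0.5822, 0.2243, 0.1588]
eef_rot: [-3.007, 1.567, -2.884]
force: [-1.2, 0.9, 2.6]
grip_width: 0.0007
t 12.75 pos [0.5822 0.2243 0.1588] force tool [-2.6  1.  -1. ] axial -2.8
time_s: 13.25
ee_pos: [0.5864, 0.2248, 0.1514]
eef_rot: [-3.001, 1.567, -2.879]
force: [-1.3, -0.4, 1.7]
grip_width: 0.0004
t 13.25 pos [0.5864 0.2248 0.1514] force tool [-1.7 -0.3 -1.3] axial -2.2
time_s: 13.75
ee_pos: [0.5878, 0.2251, 0.1493]
eef_rot: [-3.046, 1.567, -2.924]
force: [-11.3, -1.6, 15.7]
grip_width: 0.0008
t 13.75 pos [0.5878 0.2251 0.1493] force tool [-15.6  -0.2 -11.5] axial -19.3
```

Left is home. Now the right one.

```bash

python3 -m handwheel '[[[-30,0,-18],0,1],[[-62,0,-32],0,1],[[-62,-45,-32],0,1],[[-62,-90,-32],0,1],[[-62,-135,-32],0,1]]'
python3 -m handwheel '[[[0,-27,0],0,1],[[0,-27,0],0,1],[[12,-27,5],0,1],[[24,-27,9],0,1],[[29,-27,12],0,1]]'; python3 f.py
```

```text
time_s: 14.25
ee_pos: [0.5727, 0.0858, 0.2116]
eef_rot: [-2.958, 1.567, -2.835]
force: [0.3, 0.7, 0.4]
grip_width: 0.0003
time_s: 14.75
ee_pos: [0.5877, 0.0616, 0.1806]
eef_rot: [-3.037, 1.565, -2.913]
force: [0.0, -0.6, 3.9]
grip_width: 0.0008
t 14.75 pos [0.5877 0.0616 0.1806] force tool [-3.9 -0.6 -0.1] axial -3.4
```

```bash

python3 -m handwheel '[[[0.5,0,0.3],0,1],[[1,0,0.6],0,1],[[1.6,0,0.9],0,1],[[2.2,0,1.2],0,1],[[2.6,0,1.5],0,1]]'; python3 f.py
python3 -m handwheel '[[[0.3,0,0.2],0,1],[[0.6,0,0.4],0,1],[[1,0,0.6],0,1],[[1.4,0,0.8],0,1],[[1.7,0,1],0,1]]'; python3 f.py
```

```text
time_s: 15.25
ee_pos: [0.5891, 0.0619, 0.1781]
eef_rot: [-3.081, 1.565, -2.957]
force: [-1.8, 2.1, 1.6]
grip_width: 0.0005
t 15.25 pos [0.5891 0.0619 0.1781] force tool [-1.6  2.3 -1.5] axial -2.2
time_s: 15.75
ee_pos: [0.5901, 0.062, 0.1764]
eef_rot: [-3.085, 1.565, -2.96]
force: [-2.4, 0.2, 1.6]
grip_width: 0.0008
t 15.75 pos [0.5901 0.062  0.1764] force tool [-1.6  0.5 -2.4] axial -2.6
```

```bash

python3 -m handwheel '[[[0.3,0,0.2],0,1],[[0.6,0,0.4],0,1],[[1,0,0.6],0,1],[[1.4,0,0.8],0,1],[[1.7,0,1],0,1]]'; python3 f.py
```

```text
time_s: 16.25
ee_pos: [0.5911, 0.0622, 0.1746]
eef_rot: [-3.089, 1.565, -2.964]
force: [-1.7, 0.6, 1.2]
grip_width: 0.0004
t 16.25 pos [0.5911 0.0622 0.1746] force tool [-1.2  0.8 -1.6] axial -1.8
```

p≈21 mm, still sliding.

```bash

python3 -m handwheel '[[[0.3,0,0.2],0,1],[[0.6,0,0.4],0,1],[[1,0,0.6],0,1],[[1.4,0,0.8],0,1],[[1.7,0,1],0,1]]'; python3 f.py
```

```text
time_s: 16.75
ee_pos: [0.5919, 0.0623, 0.1735]
eef_rot: [-3.093, 1.565, -2.969]
force: [-8.8, 0.8, 9.6]
grip_width: 0.0005
t 16.75 pos [0.5919 0.0623 0.1735] force tool [-9.6  1.9 -8.7] axial -12.6
```

```bash

python3 -m handwheel '[[[0.3,0,0.2],0,1],[[0.6,0,0.4],0,1],[[1,0,0.6],0,1],[[1.4,0,0.8],0,1],[[1.7,0,1],0,1]]'; python3 f.py
```

```text
time_s: 17.25
ee_pos: [0.5923, 0.0624, 0.1731]
eef_rot: [-3.093, 1.564, -2.968]
force: [-16.0, 0.1, 18.9]
grip_width: 0.0003
t 17.25 pos [0.5923 0.0624 0.1731] force tool [-18.8   2.1 -16. ] axial -24.2
```

The right plunger has jammed dead at about 22.5 mm, with 12-24 N on it, so it is the sticking one. I'll back off, and measure the rail edges from the stored cloud to check finger clearance.

```bash

python3 -m handwheel '[[[-20,0,-12],0,1],[[-50,0,-12],0,0.2],[[-80,0,30],0,0.2],[[-80,0,80],0,0.2],[[-80,0,130],0,0.2]]'
python3 - <<'E'
from h import *
z=load('wrist'); P=cloud(z); ok=z['d']>0
a=np.radians(6.84); xv=np.array([np.cos(a),np.sin(a),0]); yv=np.array([-np.sin(a),np.cos(a),0])
mid=np.array([.6423,.0681,0])
q=(P[ok]-mid)@np.stack([xv,yv,[0,0,1]]).T*1000
for y0,y1 in((25,35),(35,45),(115,125)):
    s=q[(q[:,1]>y0)&(q[:,1]<y1)&(q[:,0]>-70)&(q[:,0]<90)&(q[:,2]>15)]
    b=np.round(s[:,0]/4).astype(int)
    print(y0,[(int(k*4),int(np.median(s[b==k,2])),int(s[b==k,2].max())) for k in np.unique(b)])
s=q[(abs(q[:,1])<4)&(q[:,0]>-80)&(q[:,0]<90)&(q[:,2]>15)]; b=np.round(s[:,0]/4).astype(int)
print('syr',[(int(k*4),int(np.median(s[b==k,2]))) for k in np.unique(b)])
for x0,x1 in((-12,-6),(-6,0),(0,6),(6,14),(14,24)):
    s=q[(q[:,0]>x0)&(q[:,0]<x1)&(abs(q[:,1])<45)&(q[:,2]>20)]; b=np.round(s[:,1]/4).astype(int)
    print(x0,[(int(k*4),int(np.median(s[b==k,2]))) for k in np.unique(b)])
p,d,ci=snap('wrist'); cv2.imwrite('pics/w3.png',cv2.resize(p,(768,576)))
E
python3 f.py
```

```text
time_s: 17.75
ee_pos: [0.7147, 0.0774, 0.2541]
eef_rot: [-2.89, 1.567, -2.766]
force: [0.2, -0.3, 0.9]
grip_width: 0.0291
25 [(-52, 109, 109), (-48, 110, 112), (-44, 113, 114), (-40, 115, 117), (-36, 117, 119), (-32, 338, 341), (-28, 356, 360), (-24, 349, 358), (-20, 127, 350), (-16, 129, 131), (-12, 130, 131), (12, 44, 46), (16, 46, 47), (20, 46, 47)]
35 [(-52, 108, 110), (-48, 110, 112), (-44, 112, 115), (-40, 115, 117), (-36, 117, 119), (-32, 338, 341), (-28, 356, 360), (-24, 349, 358), (-20, 127, 350), (-16, 128, 131), (-12, 130, 132), (-8, 129, 129), (12, 44, 45), (16, 46, 47), (20, 46, 47)]
115 [(-52, 108, 109), (-48, 110, 112), (-44, 112, 114), (-40, 115, 116), (-36, 117, 119), (-32, 338, 341), (-28, 356, 360), (-24, 124, 358), (-20, 126, 127), (-16, 128, 130), (-12, 130, 132), (-8, 130, 130), (12, 44, 46), (16, 46, 48), (20, 47, 48)]
syr [(-64, 164), (-60, 165), (-56, 167), (-52, 169), (-48, 171), (-44, 173), (-40, 177), (-36, 325), (-32, 157), (-28, 141), (-24, 135), (-20, 135), (-16, 136), (-12, 136), (-8, 134), (-4, 120), (0, 113), (4, 105), (8, 99), (12, 91), (16, 84), (2
[... 168 characters left out ...]
 (-12, 135), (-8, 135), (-4, 135), (0, 136), (4, 135), (8, 331), (12, 135), (16, 135), (20, 135), (24, 134), (28, 131), (32, 130), (36, 130), (40, 130), (44, 129)]
-6 [(-8, 114), (-4, 117), (0, 118), (4, 115), (8, 328), (12, 103)]
0 [(-8, 104), (-4, 110), (0, 108), (4, 105), (8, 322), (12, 92)]
6 [(-8, 92), (-4, 93), (0, 95), (4, 93), (8, 88), (12, 74), (16, 45), (20, 45), (24, 45), (28, 45), (32, 44), (36, 44), (40, 44), (44, 45)]
14 [(-44, 47), (-40, 46), (-36, 46), (-32, 47), (-28, 47), (-8, 78), (-4, 80), (0, 80), (4, 77), (8, 74), (12, 60), (16, 46), (20, 46), (24, 46), (28, 46), (32, 46), (36, 46), (40, 46), (44, 46)]
t 17.8 pos [0.7191 0.0779 0.2489] force tool [2.  0.2 0.4] axial 2.0
```

View pics/w3.png

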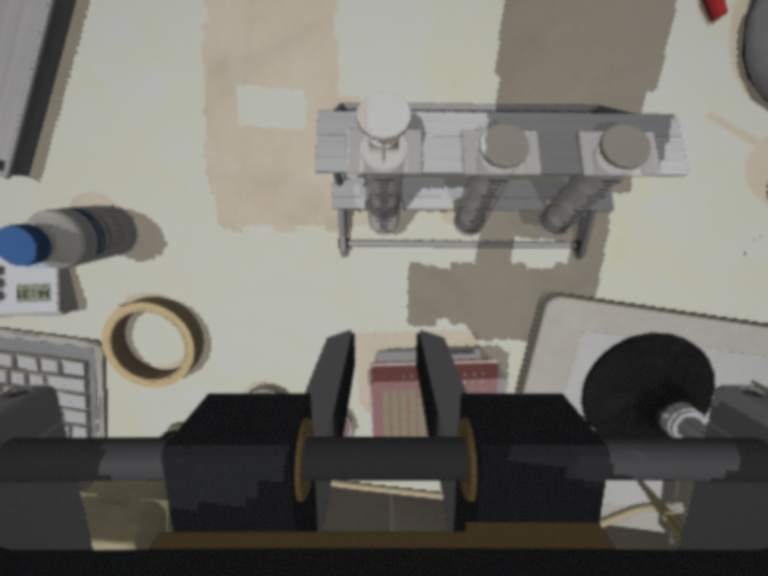

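The picture confirms the middle and left plungers are seated low on their flanges at (503,147) and (625,147). The right disc at (385,118) still stands out. The right barrel is on the tool's centre column, and the rail edge is at x ≈ -8 mm from the barrel middle.

```bash

python3 -m handwheel '[[[0,0,-35],0,-0.28],[[0,0,-72],0,-0.28],[[0,-0.5,-72],0,-0.28],[[0,-0.5,-72],0,-0.28],[[0,-0.5,-72],0,-0.28]]'
cat > g.py <<'E'
from h import *
import sys
o=get_obs(); M=R.from_euler('xyz',o['eef_rot']).as_matrix(); T=np.array([float(a) for a in sys.argv[1:4]])
print('yaw y',np.degrees(np.arctan2(M[1,1],M[0,1])),'pos',o['ee_pos'].round(4),'to go tool mm',(M.T@(T-o['ee_pos'])*1000).round(1),'tilt',M[:,0].round(3),'q',o['qpos'].round(2),'F',o['force'].round(1))
E
python3 g.py .6473 .0687 .083
```

```text
time_s: 18.3
ee_pos: [0.6487, 0.0684, 0.25]
eef_rot: [-3.023, 1.565, -2.899]
force: [0.9, 1.3, -0.2]
grip_width: 0.06
yaw y 97.11760584581525 pos [0.6487 0.0684 0.25  ] to go tool mm [167.    0.6  -0.4] tilt [-0.006 -0.001 -1.   ] q [ 0.05  0.52  1.14 -0.    1.48 -1.65] F [ 0.9  1.3 -0.2]
```

```bash

python3 -m handwheel '[[[40,0,0],0,-0.28],[[80,0,0],0,-0.28],[[115,0,0],0,-0.28],[[130,0,0],0,-0.28],[[130,0,0],0,-0.28]]'
python3 -m handwheel '[[[10,0,0],0,-0.28],[[20,0.5,0],0,-0.28],[[30,0.5,0],0,-0.28],[[37,0.5,0],0,-0.28],[[37,0.5,0],0,-0.28]]'
python3 g.py .6473 .0687 .083
```

```text
time_s: 18.8
ee_pos: [0.6479, 0.0682, 0.1182]
eef_rot: [-3.076, 1.562, -2.951]
force: [0.4, 0.4, -0.3]
grip_width: 0.0602
time_s: 19.3
ee_pos: [0.6472, 0.0686, 0.0802]
eef_rot: [-3.095, 1.561, -2.971]
force: [0.4, -0.1, 0.6]
grip_width: 0.0599
yaw y 97.11588128792462 pos [0.6472 0.0686 0.0802] to go tool mm [-2.8  0.1  0.1] tilt [-0.01  -0.002 -1.   ] q [ 0.05  0.66  1.33 -0.    1.16 -1.64] F [ 0.4 -0.1  0.6]
```

```bash

python3 -m handwheel '[[[-3,0,0],0,0.2],[[-3,0,0],0,0.6],[[-3,0,0],0,1],[[-3,0,0],0,1],[[-3,0,0],0,1]]' 25
python3 -m handwheel '[[[0,0,0],0,1],[[0,0,0],0,1],[[-6,0,0],0,1],[[-12,0,0],0,1],[[-18,0,0],0,1]]'
python3 g.py .6473 .0687 .083
```

```text
time_s: 19.8
ee_pos: [0.6473, 0.0686, 0.0834]
eef_rot: [-3.081, 1.561, -2.957]
force: [0.2, -0.9, 0.4]
grip_width: 0.0286
time_s: 20.3
ee_pos: [0.6476, 0.0687, 0.102]
eef_rot: [-3.079, 1.562, -2.955]
force: [0.2, -0.4, -1.1]
grip_width: 0.0282
yaw y 97.1190613875177 pos [0.6476 0.0687 0.102 ] to go tool mm [19.   0.1 -0.1] tilt [-0.009 -0.002 -1.   ] q [ 0.05  0.64  1.31 -0.    1.2  -1.64] F [ 0.2 -0.4 -1.1]
```

Gripped (28 mm) and rising. Next I'll locate the tray corners.

```bash
python3 - <<'E'
from h import *
z=load('top'); E=z['E']
C=[]
for u,v in((555,267),(624,293),(585,391),(515,363)):
    x,y=slopes(z,u*.64-.2,v*.64-.2); r=E[:3,:3]@np.array([x,y,1.]); C.append((E[:3,3]+r*(.024-E[2,3])/r[2])[:2])
C=np.array(C); print(C.round(4),'c',C.mean(0).round(4)); a=(C[0]+C[1]-C[2]-C[3])/2; b=(C[0]+C[3]-C[1]-C[2])/2
print(np.linalg.norm(a),np.degrees(np.arctan2(a[1],a[0])),np.linalg.norm(b),np.degrees(np.arctan2(b[1],b[0])))
E
python3 -m handwheel '[[[-35,0,0],0,1],[[-70,0,0],0,1],[[-100,0,0],0,1],[[-105,0,0],0,1],[[-105,0,0],0,1]]'; python3 g.py .55 -.28 .19
```

```text
[[ 0.6734 -0.2865]
 [ 0.6181 -0.4446]
 [ 0.3955 -0.3527]
 [ 0.4536 -0.1956]] c [ 0.5352 -0.3199]
0.23937518018189977 -22.444948973744623 0.16747214770400648 70.20409283590156
time_s: 20.8
ee_pos: [0.6486, 0.0689, 0.2076]
eef_rot: [-3.063, 1.563, -2.939]
force: [-0.2, -0.7, -3.3]
grip_width: 0.0285
yaw y 97.11888198134366 pos [0.6486 0.0689 0.2076] to go tool mm [  18.9 -333.9 -140.9] tilt [-0.008 -0.002 -1.   ] q [ 0.05  0.55  1.2  -0.    1.4  -1.64] F [-0.2 -0.7 -3.3]
```

```bash

python3 -m handwheel '[[[0,-30,-9],0,1],[[0,-65,-20],0,1],[[0,-105,-32],0,1],[[0,-145,-45],0,1],[[0,-180,-56],0,1]]'
python3 -m handwheel '[[[0,-40,-12],0.1,1],[[0,-80,-25],0.2,1],[[0,-120,-38],0.3,1],[[0,-160,-52],0.4,1],[[0,-190,-62],0.5,1]]'; python3 g.py .574 -.335 .18
```

```text
time_s: 21.3
ee_pos: [0.6141, -0.1184, 0.2059]
eef_rot: [3.107, 1.56, -3.052]
force: [0.8, 0.4, -0.4]
grip_width: 0.0284
time_s: 21.8
ee_pos: [0.5746, -0.3167, 0.2041]
eef_rot: [-2.806, 1.557, 3.095]
force: [0.3, -0.0, -1.4]
grip_width: 0.0285
yaw y 68.14721453403651 pos [ 0.5746 -0.3167  0.2041] to go tool mm [ 24.1 -17.1   6.5] tilt [-0.014  0.001 -1.   ] q [-0.56  0.56  1.19 -0.01  1.4  -1.75] F [ 0.3 -0.  -1.4]
```

```bash

python3 -m handwheel '[[[24,-10,6],0,1],[[50,-17,6],0,1],[[80,-17,6],0,1],[[110,-17,6],0,1],[[118,-17,6],0,1]]'; python3 g.py .574 -.335 .067
python3 - <<'E'
from h import *
p,d,ci=snap('scene'); cv2.imwrite('pics/s3.png',cv2.resize(p[180:370,230:430],(600,570)))
E
```

```text
time_s: 22.3
ee_pos: [0.5702, -0.3334, 0.0807]
eef_rot: [-3.003, 1.55, 2.899]
force: [-0.1, 0.6, -1.9]
grip_width: 0.0287
yaw y 68.13589531863393 pos [ 0.5702 -0.3334  0.0807] to go tool mm [13.6 -0.   4.4] tilt [-0.02   0.005 -1.   ] q [-0.58  0.69  1.29 -0.01  1.19 -1.77] F [-0.1  0.6 -1.9]
```

View pics/s3.png

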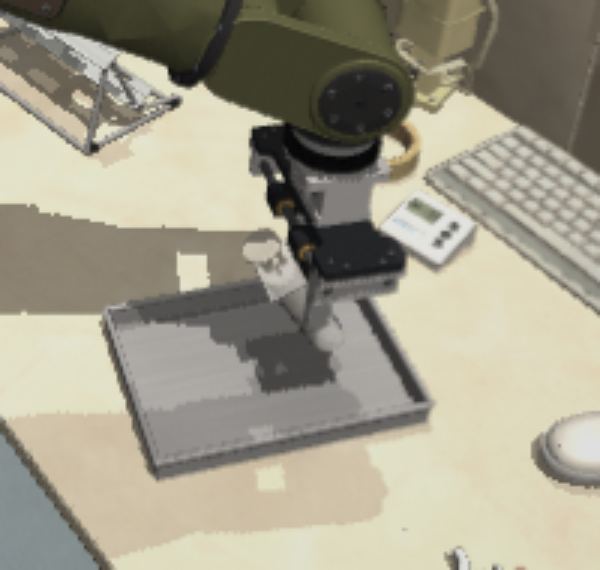

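The picture shows the syringe leaning in the jaws over the tray, with its tip at (330,335) and its disc at (262,245), well inside the walls. I'll lower it with a light grip so it pivots flat on its tip.

```bash

python3 -m handwheel '[[[4,0,1],0,1],[[8,0,3],0,1],[[12,0,4],0,1],[[14,0,4],0,1],[[14,0,4],0,1]]' 6; python3 g.py .535 -.32 .0225
python3 -m handwheel '[[[2,0,-3],0,1],[[4,0,-6],0,1],[[7,0,-9],0,1],[[9,0,-12],0,1],[[12,0,-15],0,1]]'; python3 g.py .535 -.32 .0225
```

```text
time_s: 22.85
ee_pos: [0.5741, -0.335, 0.0676]
eef_rot: [-2.98, 1.551, 2.922]
force: [0.2, 0.3, -1.6]
grip_width: 0.029
yaw y 68.14828205092032 pos [ 0.5741 -0.335   0.0676] to go tool mm [ 45.9  -0.5 -41. ] tilt [-0.019  0.004 -1.   ] q [-0.58  0.71  1.28 -0.01  1.17 -1.77] F [ 0.2  0.3 -1.6]
time_s: 23.35
ee_pos: [0.5597, -0.3293, 0.0559]
eef_rot: [-2.976, 1.551, 2.926]
force: [-0.7, -0.2, 0.9]
grip_width: 0.0288
yaw y 68.14574934693232 pos [ 0.5597 -0.3293  0.0559] to go tool mm [ 33.9  -0.5 -25.7] tilt [-0.019  0.004 -1.   ] q [-0.59  0.69  1.34 -0.01  1.13 -1.77] F [-0.7 -0.2  0.9]
```

```bash

python3 -m handwheel '[[[3,0,-2.5],0,1],[[6,0,-5],0,1],[[9,0,-8],0,1],[[12,0,-10],0,1],[[15,0,-12],0,1]]'; python3 g.py .535 -.32 .0225
python3 -m handwheel '[[[3,0,-2],0,1],[[6,0,-3],0,1],[[10,0,-5],0,1],[[13,0,-6],0,1],[[16,0,-8],0,1]]' 4; python3 g.py .535 -.32 .0225
python3 - <<'E'
from h import *
p,d,ci=snap('scene'); cv2.imwrite('pics/s4.png',cv2.resize(p[200:370,250:410],(560,595)))
E
```

```text
time_s: 23.85
ee_pos: [0.5481, -0.3247, 0.0406]
eef_rot: [-2.978, 1.551, 2.924]
force: [-0.4, -0.3, -1.2]
grip_width: 0.0291
yaw y 68.14592246689917 pos [ 0.5481 -0.3247  0.0406] to go tool mm [ 18.4  -0.5 -13.6] tilt [-0.019  0.004 -1.   ] q [-0.59  0.69  1.39 -0.01  1.08 -1.77] F [-0.4 -0.3 -1.2]
time_s: 24.35
ee_pos: [0.5409, -0.3219, 0.0252]
eef_rot: [-2.95, 1.553, 2.952]
force: [2.4, -0.2, 6.5]
grip_width: 0.0289
yaw y 68.14459637453385 pos [ 0.5409 -0.3219  0.0252] to go tool mm [ 2.9 -0.4 -6.2] tilt [-0.017  0.003 -1.   ] q [-0.59  0.69  1.42 -0.01  1.04 -1.78] F [ 2.4 -0.2  6.5]
```

View pics/s4.png

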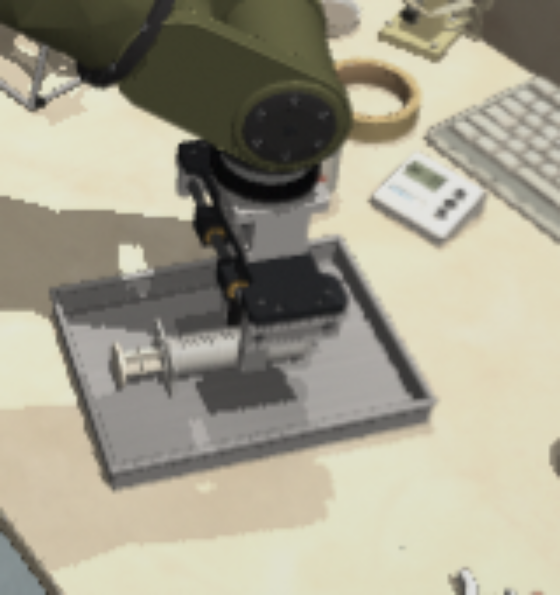

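The syringe now lies nearly flat along the tray, inside the walls, with its disc at (120,365). I'll release it and withdraw.

```bash

python3 -m handwheel '[[[0,0,0],0,0.3],[[0,0,0],0,0.1],[[0,0,0],0,-0.1],[[0,0,0],0,-0.1],[[0,0,0],0,-0.1]]'
python3 -m handwheel '[[[-15,0,0],0,-0.1],[[-40,0,0],0,-0.1],[[-80,0,0],0,-0.1],[[-120,0,0],0,-0.1],[[-150,0,0],0,-0.1]]'
python3 -m handwheel '[[[0,0,-30],0,-0.1],[[0,40,-60],0,-0.1],[[0,80,-90],0,-0.1],[[0,120,-100],0,-0.1],[[0,150,-100],0,-0.1]]'
python3 - <<'E'
from h import *
p,d,ci=snap('scene'); cv2.imwrite('pics/s5.png',cv2.resize(p[130:370,180:440],(650,600)))
snap('top'); z=load('top'); P=cloud(z); ok=z['d']>0
a=np.radians(-21.5); B=np.array([[np.cos(a),np.sin(a)],[-np.sin(a),np.cos(a)]])
q=P[ok]; t=(q[:,:2]-[.535,-.32])@B.T*1000
m=(abs(t[:,0])<112)&(abs(t[:,1])<76)&(q[:,2]>.012)&(q[:,2]<.15); s=np.c_[t[m],q[m,2]*1000]
print(s.min(0),s.max(0),m.sum())
for k in range(-110,111,20):
    j=s[abs(s[:,0]-k)<10]
    if len(j): print(k,np.median(j,0).round(),j[:,2].max().round(),len(j))
E
```

```text
time_s: 24.9
ee_pos: [0.5406, -0.3217, 0.0249]
eef_rot: [-2.96, 1.553, 2.941]
force: [-0.1, -0.2, -0.0]
grip_width: 0.0514
time_s: 25.4
ee_pos: [0.5436, -0.3225, 0.1789]
eef_rot: [-2.879, 1.555, 3.023]
force: [-0.2, -0.2, 0.4]
grip_width: 0.0518
time_s: 25.9
ee_pos: [0.5062, -0.1439, 0.1816]
eef_rot: [-2.862, 1.557, 3.04]
force: [0.6, -1.3, -0.6]
grip_width: 0.0516
[-52.26847439 -67.05249298  13.05191912] [68.93319838 12.24559614 33.97114455] 33
-50 [-52. -67.  13.] 13.0 1
50 [52.  1. 29.] 34.0 27
70 [66. -1. 18.] 22.0 5
```

View pics/s5.png

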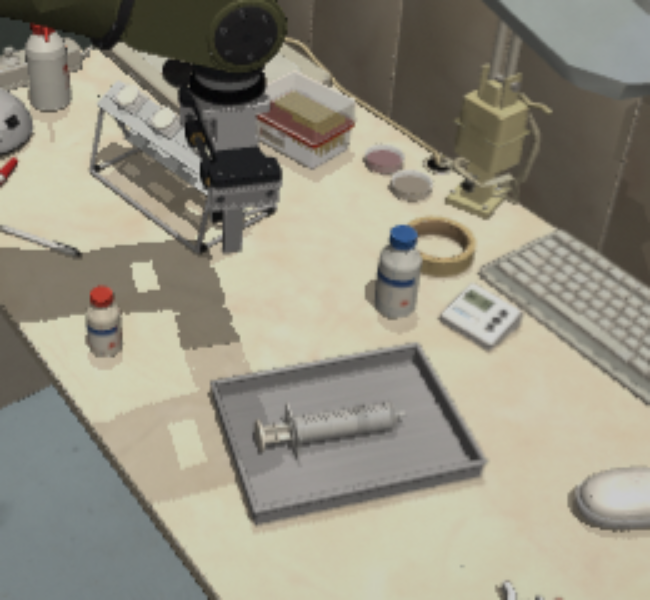

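The syringe lies flat in the tray at (330,425). Both reagent bottles and the wash bottle are upright, and the two good syringes are still in their slots. One numeric check, then I'll hand in.

```bash
python3 - <<'E'
from h import *
z=load('scene'); P=cloud(z); ok=z['d']>0; q=P[ok]
a=np.radians(-21.5); B=np.array([[np.cos(a),np.sin(a)],[-np.sin(a),np.cos(a)]])
t=(q[:,:2]-[.535,-.32])@B.T*1000
m=(abs(t[:,0])<108)&(abs(t[:,1])<72)&(q[:,2]>.010)&(q[:,2]<.15)
for k in range(-100,101,20):
    j=np.c_[t[m],q[m,2]*1000]; j=j[abs(j[:,0]-k)<10]
    if len(j)>3: print(k,np.median(j,0).round(),j[:,2].max().round(),len(j))
a=np.radians(6.84); xv=np.array([np.cos(a),np.sin(a)]); yv=np.array([-np.sin(a),np.cos(a)])
w=load('top')
for n,src in(('scene',z),('top',w)):
    q=cloud(src)[src['d']>0]
    for nm,c in(('M',(.6328,.1468)),('L',(.6233,.2262))):
        d=(q[:,:2]-c)@np.stack([xv,yv]).T*1000
        s=(abs(d[:,1])<8)&(abs(d[:,0]+27)<6)&(q[:,2]>.08)&(q[:,2]<.2); print(n,nm,s.sum(),np.median(q[s,2]).round(4) if s.any() else None)
o=get_obs();print(o['time_s'],o['joint_vel'].round(3),o['force'].round(1))
hand_in()
E
```

```text
-100 [-92.  -3.  24.] 38.0 32
-80 [-79.  -3.  23.] 38.0 53
-60 [-57.  -6.  29.] 38.0 101
-40 [-40.  -9.  29.] 36.0 81
-20 [-20.  -9.  29.] 35.0 81
0 [-0. -8. 28.] 33.0 82
20 [ 20. -10.  27.] 34.0 83
40 [41. -9. 27.] 32.0 82
60 [54. -6. 23.] 33.0 33
scene M 18 0.1356
scene L 12 0.1343
top M 19 0.1376
top L 20 0.1359
26.0 [-0.067  0.015 -0.005 -0.013 -0.004 -0.062] [-0.8 -0.8  0.8]
the job is handed in; nothing more can be done
```

I pushed the middle and left plungers through their full stroke. The right one stuck, so that syringe now lies flat in the steel tray. The job is handed in at 26 s of the 62 s allowed.

- **Good syringes:** the middle and left plungers slid at about 2–3 N to a hard stop at the same height. Both syringes are still in their slots.
- **Sticking syringe:** the right plunger jammed at about 22.5 mm. I was slow to stop there, and my last step pressed it with about 24 N, more than the 10–15 N you set. I gripped the barrel, lifted it out and pivoted it flat on its tip in the tray.

Last checks:
- **Tray:** the syringe lies along the tray with its top surface dropping about 5 mm over its length, so it tilts only a few degrees. It is about 10 mm off the tray's centre and inside the walls.
- **Bottles:** the wash bottle and both reagent bottles are upright and look undisturbed in the last picture.
- **Robot:** the arm was clear of everything, though it still had a slight residual motion of about 0.07 rad/s when I handed in.
- **Plunger heights (slight disagreement):** the camera puts the two home discs at 134–138 mm, against about 130 mm expected. The camera also read discs about 2–3 mm high before I pushed. That leaves a few millimetres unexplained, which the sampling spot may account for. I relied on the hard stops to call them home.

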